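Index the lens arm to the green specimen

TASK

Move the magnifier arm over the green specimen: hook a fingertip under the red pull ring (do not pinch or wrench it), gently lift the spring pin out of its hole, swing the arm one hole over to the green side (not the other way and no farther), and let the pin drop fully home in that hole. Then let go and move clear; leave the three specimens and everything else on the table as they are.

Things in the scene. Friction and masses are not known exactly. Their poses are not given: they have to be found in the camera images.
- stage: Fixed steel plate 245 x 330 x 12 mm with a curved rail, top 32 mm up. Origin: the arm's vertical pivot axis at table height; the plate reaches 200 mm to its -x, 45 mm to +x. Own x points from rail to pivot, roughly to the robot's left; z up. Arm angle q, radius r is at (-r cos q, -r sin q) here. Five 13 mm holes at r 160, q -0.9, -0.45, 0, 0.45, 0.9 rad; specimens at r 85, q -0.45, 0, 0.45.
- swing (a joint): Angle q of the blue arm (rad), positive counter-clockwise from above; at 0 it points along the stage's -x, roughly to the robot's right. Starts at about 0, in the middle hole. Arm 28 mm wide, 182 mm long, underside 36 and top 46 mm above the table. Once the pin is out it turns with light friction (0.03 Nm). Hard stops at -1.0 and 1.0.
- plunger (a joint): Lift of the spring pin (m): 0 = home in a hole, 0.009 = tip level with the rail top; the arm is free above 0.010; stop at 0.022. The spring pushes down with 4 N at 0, 6 N at the stop. Let down between holes the pin rides on the rail at 0.009 and drops when it comes over a hole. Round tip, 9 mm thick, drops in within about 3 mm of a hole's middle.
- ring_eye (a point): Middle of the red pull ring's opening: 147.5 mm from the pivot along the arm, 92 mm above the table with the pin home. Rigid loop of 6 mm bar, opening 46 mm wide (across the arm), 44 mm high, leaning 30 degrees back to the pivot, so fingertips sloping 45 degrees down towards the pivot pass through. Turns with the arm. Lower bar 70, top bar 113 mm up. Lift by the top bar, swing by the side bars.
- lens_mid (a point): Middle of the round lens (48 mm black rim) in the arm, 85 mm from the pivot, 43 mm above the table.
- puck_green: Loose green resin specimen puck, 28 mm diameter, 16 mm high, lying on the stage plate, 85 mm from the pivot, one hole to either side of the middle (side varies). Origin: centre of its underside.
- puck_orange: Loose orange specimen puck, same size, one hole to the other side. Origin: centre of its underside.
- puck_white: Loose white specimen puck, same size, under the lens at the start. Origin: centre of its underside.
- mug: White mug, 80 mm diameter, 90 mm high, left of the stage. Origin: centre of its underside.
- mouse: Black computer mouse 100 x 58 x 34 mm, left. Origin: centre of its underside.
- jar: Amber jar, 56 mm diameter, 75 mm high, right. Origin: centre of its underside.
- driver: Screwdriver 170 mm long lying on the table, right. Origin: underside.
- tray: Clear open tray 100 x 140 x 30 mm, right. Origin: centre of its underside.

How it is judged:
By the outcome, as a careful person would: the job done as asked, in the order asked, and still so for the second after the job is handed in, with the robot touching nothing.
It also fails if it takes over 48 s, if anything falls off the work surface, if the arm or the gripper's body presses on something with over 40 N, if the wrist force passes 120 N, or if a joint passes its speed limit or range.

ROBOT

A 7-joint arm with a two-finger parallel gripper is mounted at the origin on the work surface. World frame = base frame: x ahead of the robot, y to its left, z up, the work surface at z = 0. Lengths are in m, angles in rad, forces in N, time in s.
With the tool pointing down it reaches from about 0.35 to 0.9 m from the base axis. Payload 7.2 kg.
Tool frame: the origin (TCP) lies where the fingers leave the gripper's body, on its centre line; the fingertips stand 73 mm ahead of it and the grasp point (between the pads) lies 54 mm ahead of it; z points along the fingers, y is the line along which they close (so a half turn about z gives the same grasp; the last joint's range is limited). The gripper opens to 85 mm and grips with 20 to 120 N. Pads are 22 mm wide; open, the fingers measure 114 mm over their backs; the gripper's body (76 mm by 85 mm) begins 54 mm behind the grasp point. The pads swing forward as they close: fully open they stand 13 mm farther back than shut.
Start: joints at [-1.342, 0.411, -0.013, 1.596, 0.006, 1.134, -0.082], TCP at [0.183, 0.598, 0.304] pointing down, gripper open.
Joint ranges: [-2.95, 2.95], [-0.29, 1.99], [-1.47, 1.44], [0.14, 2.54], [-1.03, 4.17], [0.13, 1.85], [-2.86, 2.86]. Speed limits (rad/s): [2.39, 2.39, 3.01, 3.01, 3.14, 3.14, 3.14].

INTERFACE

Orientations are given as a rotation vector (axis times angle).
In Python, from workcell import env gives the robot as it stands.
- The arm moves only by the shell command python3 -m creep 'ROWS' [FORCE]. ROWS is JSON, a list of rows, each an object with "hand": the finger opening in mm, from 0 to 85.4; "linear": the shift along the tool's x, y, z in mm, a list of three; "spin": the turn about the tool's z in rad. A call has 1 to 10 rows; each row is the pose to reach, as a shift and turn from the pose commanded when the call began, along the tool's axes at that moment; what a row does not reach only later rows make up. A row lasts 1/10 s, in which the tool goes at most 50 mm and 8.59 degrees, less where a joint would pass 70% of its speed; a pose out of reach is approached as far as the arm can. A call with a gripper value outside its range is refused whole. The fingers move at their own pace and stop on an object; FORCE is the grip in N (left out, the last holds). Time passes only in rows, so rows that repeat a pose let the fingers close. It gives the time, the measured TCP pose, the force, the opening and the grip force at its end, in the units of the state.
- env.get_obs(): the state, without advancing time (a new reading comes with each control period).
- env.snapshot(name): name is "side" or "top" or "wrist"; returns the picture (480x640x3 uint8, red, green, blue); there is no depth.
- env.get_calibration(name): a dict with "intrinsics" (3x3 intrinsics, pixels), "D" ([k1, k2, p1, p2, k3] as OpenCV has them; the pictures are not rectified), "rvec" (rotation vector, rad) and "tvec" (3), from world to camera coordinates, as OpenCV has them. Camera axes: x right, y down, z forward; pixel columns grow to the right and rows downward; lengths in m; the calibration is good to about 2 mm. A picture is of the moment at which its call begins: read the wrist's pose just before it. get_calibration takes no time and is no camera call; for the wrist camera it gives the pose at the moment of the call.
- env.close_job(): hands the job in; it is judged then, once.
The state is a dict: "clock": time; "q": joint angles; "joint_velocities": joint speeds; "joint_torque": joint torques, N m; "ee_pos": TCP position; "eef_rot": TCP orientation; "contact_force": force on the tool from outside, world axes, zero at the start; "ft_torque": the same for the moment, N m; "grip_width": finger opening in m; "grip_force": force on a finger pad.
Only numpy, scipy, OpenCV 4.12 (cv2) and the standard library are available. Lean on these libraries where they do the work, as an engineer would, in place of code of your own. Each camera call takes 0.05 s, during which the arm holds its last target. There are 200 camera calls.

## Working session

There is one attempt and no reset: what is moved stays moved. The work goes in short steps, Python scripts to look and compute and a shell command to move; the robot and the scene stay as the last step left them, time stands still between calls to the robot, and variables do not carry over. Pictures are saved under pics/ and viewed, at most 10 in all, crops included, and the job is handed in when it is done.

```bash
mkdir -p pics; ls; python3 - <<'E'
from workcell import env
import cv2
o=env.get_obs();print(o)
for n in("top","side"):
    im=env.snapshot(n);cv2.imwrite(f"pics/{n}0.png",im[:,:,::-1])
    print(n,env.get_calibration(n))
E
```

```text
pics
{'clock': 0.0, 'q': array([-1.3421876 ,  0.41190682, -0.01271519,  1.59704515,  0.00563408,
        1.13429441, -0.08219887]), 'joint_velocities': array([-0.00066406,  0.00039324,  0.00111572, -0.00032966,  0.00121545,
       -0.00064318,  0.00072284]), 'joint_torque': array([-2.69017455e-04, -6.00625491e+01,  6.81707282e-01, -2.99412543e+01,
        1.37248670e-02,  1.08071082e-02,  3.78671950e-05]), 'ee_pos': array([0.18272171, 0.59729923, 0.3030482 ]), 'eef_rot': array([-4.64435328e-01, -3.10697556e+00,  2.53709676e-03]), 'contact_force': array([-0.17528205, -0.17395112, -0.50533591]), 'ft_torque': array([ 0.02059547, -0.02406947,  0.04548689]), 'grip_force': 0.0, 'grip_width': 0.08535683336999453}
top {'intrinsics': array([[511.24369679,   0.        , 323.03855882],
       [  0.        , 511.24369679, 236.6533232 ],
       [  0.        ,   0.        ,   1.        ]]), 'D': array([0.04760227, 0.        , 0.        , 0.        , 0.        ]), 'rvec': array([ 2.16098623, -2.21453129,  0.08331424]), 'tvec': array([-0.04161176,  0.53020318,  1.38040754])}
side {'intrinsics': array([[610.02453074,   0.        , 316.99716572],
       [  0.        , 610.02453074, 248.1340817 ],
       [  0.        ,   0.        ,   1.        ]]), 'D': array([-0.15385855,  0.        ,  0.        ,  0.        ,  0.        ]), 'rvec': array([ 2.18096212, -0.47721119,  0.21773243]), 'tvec': array([-0.46212838,  0.17495722,  1.72170139])}
```

View pics/top0.png

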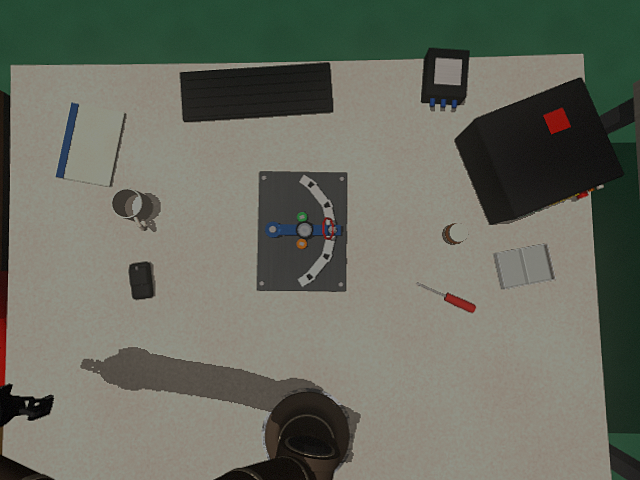

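View pics/side0.png

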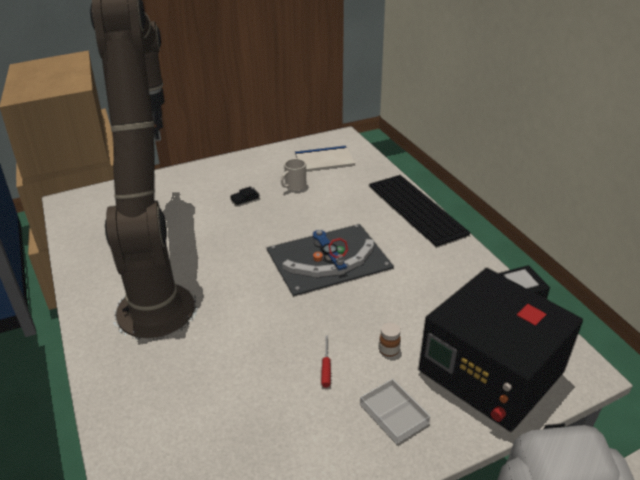

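The top view shows the pivot at about (272,229) and the arm pointing right with the ring at about (330,229). The green puck is at (302,216) on the far side (+x world), so the target is q=+0.45. The side view agrees.

The moves only offer shifts and spin, with no direct tilt. I'll locate the stage, then test in free space whether reaching past the arm's limit tilts the tool.

```bash
cat > h.py <<'E'
import numpy as np, cv2
from scipy.spatial.transform import Rotation as Ro
def ray(c,px):
    R=cv2.Rodrigues(np.array(c["rvec"]))[0]
    u=cv2.undistortPoints(np.array([[px]],float),c["intrinsics"],c["D"])[0,0]
    return -R.T@c["tvec"], R.T@np.array([u[0],u[1],1])
def onz(c,px,z):
    o,d=ray(c,px); return o+d*(z-o[2])/d[2]
def proj(c,P): return cv2.projectPoints(np.array(P,float).reshape(-1,3),c["rvec"],c["tvec"],c["intrinsics"],c["D"])[0][:,0]
E
python3 - <<'E'
from h import *
from workcell import env
c=env.get_calibration("top")
im=cv2.imread("pics/top0.png").astype(int);b,g,r=im[...,0],im[...,1],im[...,2]
sub=np.zeros(b.shape,bool);sub[165:300,255:352]=1
for n,m,z in(("green",(g>r+40)&(g>b+20),.028),("orange",(r>b+80)&(g>b+20)&(g>60),.028),("blue",(b>r+50),.046),("red",(r>g+60)&(r>b+60)&(g<70),.1)):
    ys,xs=np.nonzero(m&sub);print(n,len(xs),xs.mean(),ys.mean(),onz(c,(xs.mean(),ys.mean()),z))
for p in((261,173.5),(346,173.5),(346,289.5),(261,289.5)):print(onz(c,p,.012))
for p in((272.5,229),):print(onz(c,p,.05))
big=cv2.resize(cv2.imread("pics/top0.png")[165:300,250:360],None,fx=5,fy=4.4,interpolation=cv2.INTER_CUBIC);cv2.imwrite("pics/crop0.png",big)
E
python3 -m creep '[{"hand":0,"linear":[0,0,-50],"spin":0},{"hand":0,"linear":[0,0,-100],"spin":0}]'
```

```text
green 62 301.61290322580646 216.25806451612902 [0.58551933 0.00249806 0.028     ]
orange 60 301.43333333333334 243.35 [0.51157944 0.00459185 0.028     ]
blue 420 294.5309523809524 229.41666666666666 [0.54844326 0.0216489  0.046     ]
red 72 326.3333333333333 228.84722222222223 [ 0.5432636  -0.06306848  0.1       ]
[0.70897247 0.11282343 0.012     ]
[ 0.7034851  -0.12259777  0.012     ]
[ 0.38343087 -0.11370856  0.012     ]
[0.38925888 0.11799439 0.012     ]
[0.55063911 0.08033649 0.05      ]
clock: 0.3
ee_pos: [0.1826, 0.5969, 0.4031]
eef_rot: [-0.464, -3.107, 0.008]
contact_force: [0.4, 2.2, 1.1]
grip_width: 0.0589
grip_force: 0.0
```

View pics/crop0.png

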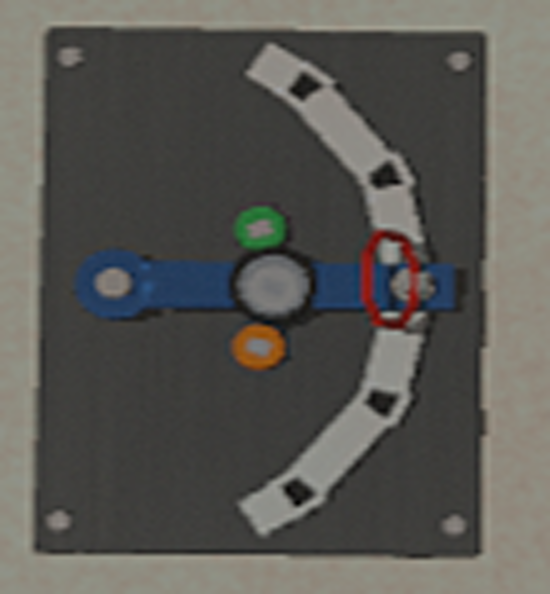

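The crop shows the ring at crop (390,280), the pivot at (112,283), and the hole one over on the green side at (385,178). This gives a pivot of about (0.5495, 0.080) and a ring eye of about (0.546, -0.067, 0.092). Next is the tilt test, moving up through free space.

```bash
python3 -m creep '[{"hand":0,"linear":[0,0,-50],"spin":0},{"hand":0,"linear":[0,0,-100],"spin":0},{"hand":0,"linear":[0,0,-150],"spin":0},{"hand":0,"linear":[0,0,-200],"spin":0},{"hand":0,"linear":[0,0,-250],"spin":0},{"hand":0,"linear":[0,0,-300],"spin":0},{"hand":0,"linear":[0,0,-350],"spin":0},{"hand":0,"linear":[0,0,-400],"spin":0},{"hand":0,"linear":[0,0,-450],"spin":0},{"hand":0,"linear":[0,0,-500],"spin":0}]'
python3 -c "
from workcell import env;print(env.get_obs()['q'])"
```

```text
clock: 1.3
ee_pos: [0.1634, 0.5444, 0.6961]
eef_rot: [0.464, 3.094, 0.151]
contact_force: [-0.2, 0.1, 0.8]
grip_width: -0.0001
grip_force: 0.0
[-1.78679904  0.23562937  0.61600044  0.99510706 -0.15406454  1.85252832
  0.03242789]
```

The wrist limit (q6=1.85) is reached and the tool has begun to tilt. I'll push further and check whether the tilt stays.

```bash
python3 -m creep '[{"hand":0,"linear":[0,0,-50],"spin":0},{"hand":0,"linear":[0,0,-100],"spin":0},{"hand":0,"linear":[0,0,-150],"spin":0},{"hand":0,"linear":[0,0,-200],"spin":0},{"hand":0,"linear":[0,0,-250],"spin":0},{"hand":0,"linear":[0,0,-300],"spin":0}]'
cat > st.py <<'E'
from h import *
from workcell import env
o=env.get_obs();M=Ro.from_rotvec(o['eef_rot']).as_matrix()
print(o['clock'],'q',o['q'].round(2),'p',o['ee_pos'].round(4),'F',o['contact_force'].round(1));print('tool axes rows x,y,z in world\n',M.T.round(3))
E
python3 st.py
```

```text
clock: 1.9
ee_pos: [0.1497, 0.4972, 0.7343]
eef_rot: [0.461, 3.08, 0.247]
contact_force: [0.2, 0.3, 0.0]
grip_width: 0.0005
grip_force: 0.0
1.9 q [-1.91  0.11  0.66  1.04 -0.08  1.85 -0.02] p [0.1497 0.4972 0.7343] F [0.2 0.3 0. ]
tool axes rows x,y,z in world
 [[-0.956  0.293  0.006]
 [ 0.29   0.944  0.159]
 [ 0.041  0.153 -0.987]]
```

```bash
python3 -m creep '[{"hand":0,"linear":[0,0,50],"spin":0},{"hand":0,"linear":[0,0,100],"spin":0},{"hand":0,"linear":[0,0,100],"spin":0}]'
python3 st.py
```

```text
clock: 2.2
ee_pos: [0.1524, 0.5113, 0.627]
eef_rot: [0.46, 3.082, 0.223]
contact_force: [-1.5, -0.5, 0.4]
grip_width: -0.0001
grip_force: 0.0
2.2 q [-1.94  0.07  0.63  1.32 -0.04  1.62 -0.04] p [0.1524 0.5113 0.627 ] F [-1.5 -0.5  0.4]
tool axes rows x,y,z in world
 [[-0.957  0.292  0.004]
 [ 0.289  0.947  0.143]
 [ 0.038  0.138 -0.99 ]]
```

The tilt persists because the commanded pose resets to what was reached. I want it to lean towards roughly (-0.2, 1) in plan, halfway between the approach headings before and after the swing. So I'll move to azimuth of about 105° and push outward and up.

```bash
python3 -m creep '[{"hand":0,"linear":[50,0,0],"spin":0},{"hand":0,"linear":[100,0,0],"spin":0},{"hand":0,"linear":[150,0,0],"spin":0},{"hand":0,"linear":[200,0,0],"spin":0},{"hand":0,"linear":[250,0,0],"spin":0},{"hand":0,"linear":[300,0,0],"spin":0},{"hand":0,"linear":[300,0,0],"spin":0}]'
python3 st.py
python3 -m creep '[{"hand":0,"linear":[0,400,-400],"spin":0},{"hand":0,"linear":[0,400,-400],"spin":0},{"hand":0,"linear":[0,400,-400],"spin":0},{"hand":0,"linear":[0,400,-400],"spin":0},{"hand":0,"linear":[0,400,-400],"spin":0},{"hand":0,"linear":[0,400,-400],"spin":0},{"hand":0,"linear":[0,400,-400],"spin":0},{"hand":0,"linear":[0,400,-400],"spin":0},{"hand":0,"linear":[0,400,-400],"spin":0},{"hand":0,"linear":[0,400,-400],"spin":0}]'
python3 st.py
```

```text
clock: 2.9
ee_pos: [-0.1426, 0.602, 0.6373]
eef_rot: [0.444, 3.084, 0.246]
contact_force: [0.4, -0.9, -1.2]
grip_width: -0.0
grip_force: 0.0
2.9 q [-2.23  0.27  0.45  1.08 -0.05  1.68 -0.52] p [-0.1426  0.602   0.6373] F [ 0.4 -0.9 -1.2]
tool axes rows x,y,z in world
 [[-0.96   0.281  0.007]
 [ 0.279  0.947  0.158]
 [ 0.038  0.153 -0.987]]
clock: 3.9
ee_pos: [-0.1084, 0.5407, 0.9152]
eef_rot: [-0.383, -2.925, -0.882]
contact_force: [0.6, 0.1, -0.1]
grip_width: -0.0002
grip_force: 0.0
3.9 q [-2.14  0.18  0.29  0.55  0.13  1.85 -0.49] p [-0.1084  0.5407  0.9152] F [ 0.6  0.1 -0.1]
tool axes rows x,y,z in world
 [[-0.967  0.218  0.13 ]
 [ 0.254  0.805  0.536]
 [ 0.012  0.551 -0.834]]
```

```bash
python3 -m creep '[{"hand":0,"linear":[200,200,-300],"spin":0},{"hand":0,"linear":[200,200,-300],"spin":0},{"hand":0,"linear":[200,200,-300],"spin":0},{"hand":0,"linear":[200,200,-300],"spin":0}]'
python3 st.py
```

```text
clock: 4.3
ee_pos: [-0.1426, 0.5366, 0.9366]
eef_rot: [-0.372, -2.893, -0.952]
contact_force: [-0.2, -0.4, -0.6]
grip_width: 0.0
grip_force: 0.0
4.3 q [-2.5   0.25  0.91  0.49 -0.14  1.85 -0.43] p [-0.1426  0.5366  0.9366] F [-0.2 -0.4 -0.6]
tool axes rows x,y,z in world
 [[-0.968  0.206  0.144]
 [ 0.251  0.778  0.575]
 [ 0.006  0.593 -0.805]]
```

```bash
python3 -m creep '[{"hand":0,"linear":[100,400,-250],"spin":0},{"hand":0,"linear":[100,400,-250],"spin":0},{"hand":0,"linear":[100,400,-250],"spin":0},{"hand":0,"linear":[100,400,-250],"spin":0},{"hand":0,"linear":[100,400,-250],"spin":0},{"hand":0,"linear":[100,400,-250],"spin":0}]'
python3 st.py
```

```text
clock: 4.9
ee_pos: [-0.1152, 0.5705, 0.9515]
eef_rot: [-0.365, -2.859, -1.015]
contact_force: [0.5, 0.0, -0.3]
grip_width: -0.0
grip_force: 0.0
4.9 q [-2.23  0.3   0.74  0.36 -0.2   1.85 -0.39] p [-0.1152  0.5705  0.9515] F [ 0.5  0.  -0.3]
tool axes rows x,y,z in world
 [[-0.968  0.194  0.16 ]
 [ 0.252  0.751  0.61 ]
 [-0.002  0.631 -0.776]]
```

```bash
python3 -m creep '[{"hand":0,"linear":[100,500,-100],"spin":0},{"hand":0,"linear":[100,500,-100],"spin":0},{"hand":0,"linear":[100,500,-100],"spin":0},{"hand":0,"linear":[100,500,-100],"spin":0},{"hand":0,"linear":[100,500,-100],"spin":0},{"hand":0,"linear":[100,500,-100],"spin":0},{"hand":0,"linear":[100,500,-100],"spin":0},{"hand":0,"linear":[100,500,-100],"spin":0}]'
python3 st.py
```

```text
clock: 5.7
ee_pos: [-0.0759, 0.6522, 0.9412]
eef_rot: [-0.358, -2.828, -1.073]
contact_force: [-0.8, 0.4, -0.4]
grip_width: 0.0001
grip_force: 0.0
5.7 q [-1.91  0.46  0.81  0.14 -0.55  1.85 -0.34] p [-0.0759  0.6522  0.9412] F [-0.8  0.4 -0.4]
tool axes rows x,y,z in world
 [[-0.968  0.184  0.171]
 [ 0.251  0.725  0.641]
 [-0.006  0.664 -0.748]]
```

Tilt is now 41.6° and the heading is almost exactly +y, which is good. Next I'll level the roll with a spin and travel to a pre-approach pose in stages.

```bash
cat > go.py <<'E'
import sys
from h import *
from workcell import env
o=env.get_obs();M=Ro.from_rotvec(o['eef_rot']).as_matrix()
t=np.array(eval(sys.argv[1]))
print('tool mm',(M.T@(t-o['ee_pos'])*1000).round(1),'tip',(o['ee_pos']+.073*M[:,2]).round(4))
E
python3 -m creep '[{"hand":0,"linear":[0,0,0],"spin":-0.13},{"hand":0,"linear":[0,0,0],"spin":-0.255},{"hand":0,"linear":[0,0,0],"spin":-0.255}]'
python3 st.py; python3 go.py '(.1,.55,.55)'; python3 go.py '(.4,.3,.5)'; python3 go.py '(.5,-.12,.45)'
```

```text
clock: 6.0
ee_pos: [-0.076, 0.6517, 0.9416]
eef_rot: [0.007, -2.933, -1.115]
contact_force: [-0.3, -0.2, 0.2]
grip_width: 0.0
grip_force: 0.0
6.0 q [-1.91  0.46  0.81  0.14 -0.55  1.85 -0.09] p [-0.076   0.6517  0.9416] F [-0.3 -0.2  0.2]
tool axes rows x,y,z in world
 [[-1.    -0.006  0.002]
 [-0.003  0.748  0.664]
 [-0.006  0.664 -0.748]]
tool mm [-176.5 -336.6  224.2] tip [-0.0765  0.7002  0.887 ]
tool mm [-475.2 -557.5   93.9] tip [-0.0765  0.7002  0.887 ]
tool mm [-573.  -904.9 -148.3] tip [-0.0765  0.7002  0.887 ]
```

```bash
python3 -m creep '[{"hand":0,"linear":[-20,-40,25],"spin":0},{"hand":0,"linear":[-40,-75,50],"spin":0},{"hand":0,"linear":[-60,-115,77],"spin":0},{"hand":0,"linear":[-80,-150,100],"spin":0},{"hand":0,"linear":[-100,-190,127],"spin":0},{"hand":0,"linear":[-120,-230,153],"spin":0},{"hand":0,"linear":[-140,-270,180],"spin":0},{"hand":0,"linear":[-160,-305,203],"spin":0},{"hand":0,"linear":[-177,-337,224],"spin":0},{"hand":0,"linear":[-177,-337,224],"spin":0}]'
python3 st.py; python3 go.py '(.45,.3,.45)'; python3 go.py '(.5,-.12,.4)'
```

```text
clock: 7.0
ee_pos: [0.0866, 0.5561, 0.5783]
eef_rot: [-0.002, -2.927, -1.114]
contact_force: [-0.4, 0.5, 0.3]
grip_width: 0.0003
grip_force: 0.0
7.0 q [-2.4  -0.29  0.72  1.8   0.29  0.83 -0.18] p [0.0866 0.5561 0.5783] F [-0.4  0.5  0.3]
tool axes rows x,y,z in world
 [[-1.    -0.002  0.009]
 [ 0.004  0.747  0.665]
 [-0.009  0.665 -0.747]]
tool mm [-363.9 -275.   -77.6] tip [0.086  0.6046 0.5238]
tool mm [-413.4 -621.7 -319.9] tip [0.086  0.6046 0.5238]
```

```bash
python3 -m creep '[{"hand":0,"linear":[-39,-30,-8],"spin":0},{"hand":0,"linear":[-78,-60,-16],"spin":0},{"hand":0,"linear":[-117,-90,-24],"spin":0},{"hand":0,"linear":[-156,-120,-32],"spin":0},{"hand":0,"linear":[-195,-150,-40],"spin":0},{"hand":0,"linear":[-234,-180,-50],"spin":0},{"hand":0,"linear":[-273,-210,-58],"spin":0},{"hand":0,"linear":[-312,-240,-67],"spin":0},{"hand":0,"linear":[-364,-275,-78],"spin":0},{"hand":0,"linear":[-364,-275,-78],"spin":0}]'
python3 st.py; python3 go.py '(.5,-.12,.4)'
```

```text
clock: 8.0
ee_pos: [0.4474, 0.2998, 0.4555]
eef_rot: [0.0, 2.938, 1.112]
contact_force: [75.0, -80.1, -40.0]
grip_width: 0.0
grip_force: 0.0
8.0 q [-1.99 -0.29  1.44  1.9  -0.42  0.94  1.26] p [0.4474 0.2998 0.4555] F [ 75.  -80.1 -40. ]
tool axes rows x,y,z in world
 [[-1.     0.    -0.   ]
 [-0.     0.749  0.662]
 [ 0.001  0.662 -0.749]]
tool mm [ -52.8 -351.3 -236.3] tip [0.4474 0.3481 0.4008]
```

A 117 N reading is suspicious. I'll check whether it's transient before moving on.

```bash
python3 -m creep '[{"hand":0,"linear":[0,0,0],"spin":0}]'; python3 - <<'E'
from workcell import env
import cv2
cv2.imwrite("pics/side1.png",env.snapshot("side")[:,:,::-1])
print(env.get_obs()['joint_velocities'].round(2))
E
```

```text
clock: 8.1
ee_pos: [0.4432, 0.3055, 0.4569]
eef_rot: [0.016, -2.933, -1.114]
contact_force: [-1.3, 0.4, -1.1]
grip_width: -0.0002
grip_force: 0.0
[ 0.05 -0.01  0.06  0.02 -0.02 -0.    0.01]
```

View pics/side1.png

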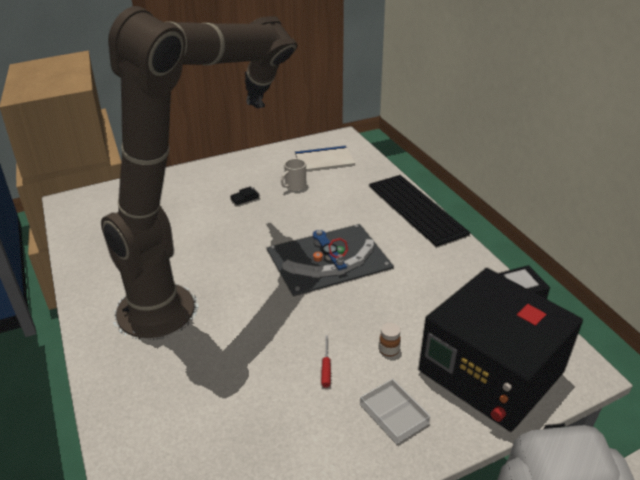

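The arm is in free air with nothing near it, so the spike came from bumping the joint 3 limit. I'll continue more slowly.

```bash
python3 -m creep '[{"hand":0,"linear":[-3,-22,-14],"spin":0},{"hand":0,"linear":[-7,-45,-28],"spin":0},{"hand":0,"linear":[-10,-68,-42],"spin":0},{"hand":0,"linear":[-14,-91,-56],"spin":0},{"hand":0,"linear":[-18,-114,-70],"spin":0},{"hand":0,"linear":[-22,-136,-84],"spin":0},{"hand":0,"linear":[-26,-158,-98],"spin":0},{"hand":0,"linear":[-28,-176,-110],"spin":0},{"hand":0,"linear":[-28,-176,-110],"spin":0}]'
python3 st.py; python3 go.py '(.5,-.12,.4)';
```

```text
clock: 9.05
ee_pos: [0.4504, 0.0977, 0.4315]
eef_rot: [0.023, 2.924, 1.099]
contact_force: [-0.1, 0.4, -0.0]
grip_width: -0.0002
grip_force: 0.0
9.05 q [-1.54 -0.29  1.44  1.96 -0.46  1.16  1.64] p [0.4504 0.0977 0.4315] F [-0.1  0.4 -0. ]
tool axes rows x,y,z in world
 [[-1.     0.02  -0.012]
 [ 0.007  0.752  0.659]
 [ 0.022  0.658 -0.752]]
tool mm [ -53.5 -184.2 -118.5] tip [0.452  0.1458 0.3766]
```

```bash
python3 -m creep '[{"hand":0,"linear":[-6,-22,-14],"spin":0},{"hand":0,"linear":[-13,-45,-28],"spin":0},{"hand":0,"linear":[-20,-68,-42],"spin":0},{"hand":0,"linear":[-26,-91,-56],"spin":0},{"hand":0,"linear":[-33,-114,-70],"spin":0},{"hand":0,"linear":[-40,-136,-84],"spin":0},{"hand":0,"linear":[-46,-160,-100],"spin":0},{"hand":0,"linear":[-54,-184,-118],"spin":0},{"hand":0,"linear":[-54,-184,-118],"spin":0}]'
python3 st.py; python3 go.py '(.546,-.175,.25)';
```

```text
clock: 9.95
ee_pos: [0.4124, -0.0533, 0.4426]
eef_rot: [0.034, 2.907, 1.049]
contact_force: [1.0, 0.6, 0.8]
grip_width: 0.0
grip_force: 0.0
9.95 q [-1.21 -0.29  1.44  1.92 -0.41  1.37  1.86] p [ 0.4124 -0.0533  0.4426] F [1.  0.6 0.8]
tool axes rows x,y,z in world
 [[-0.998  0.038 -0.04 ]
 [ 0.004  0.769  0.639]
 [ 0.055  0.638 -0.768]]
tool mm [-130.3 -216.2   77.7] tip [ 0.4164 -0.0068  0.3865]
```

Joints 2 and 3 are on their stops. Reaching farther out and lower should free joint 2, so I'll move that way slowly.

```bash
python3 -m creep '[{"hand":0,"linear":[-30,0,5],"spin":0},{"hand":0,"linear":[-60,0,10],"spin":0},{"hand":0,"linear":[-90,-20,20],"spin":0},{"hand":0,"linear":[-110,-40,30],"spin":0},{"hand":0,"linear":[-130,-60,40],"spin":0},{"hand":0,"linear":[-130,-85,50],"spin":0},{"hand":0,"linear":[-130,-110,60],"spin":0},{"hand":0,"linear":[-130,-110,60],"spin":0}]'
python3 st.py; python3 go.py '(.546,-.175,.25)';
```

```text
clock: 10.75
ee_pos: [0.4228, -0.0328, 0.4126]
eef_rot: [0.05, 2.891, 1.0]
contact_force: [0.6, -0.6, -0.8]
grip_width: 0.0005
grip_force: 0.0
10.75 q [-1.25 -0.29  1.44  1.99 -0.4   1.25  1.86] p [ 0.4228 -0.0328  0.4126] F [ 0.6 -0.6 -0.8]
tool axes rows x,y,z in world
 [[-0.996  0.057 -0.067]
 [ 0.004  0.786  0.618]
 [ 0.088  0.616 -0.783]]
tool mm [-120.1 -211.8   50.7] tip [0.4292 0.0121 0.3555]
```

The arm is stuck on an elbow-swivel limit. I'll fit a quick kinematic model to the logged poses so I can plan a route that unwinds joint 3.

```bash
cat > kin.py <<'E'
from h import *
from scipy.optimize import least_squares
D=[([-1.3421876,.41190682,-.01271519,1.59704515,.00563408,1.13429441,-.08219887],[.18272,.5973,.30305],[-.464435,-3.106976,.002537]),
([-1.78679904,.23562937,.61600044,.99510706,-.15406454,1.85252832,.03242789],[.1634,.5444,.6961],[.464,3.094,.151]),
([-1.91,.11,.66,1.04,-.08,1.85,-.02],[.1497,.4972,.7343],[.461,3.08,.247]),
([-2.23,.27,.45,1.08,-.05,1.68,-.52],[-.1426,.602,.6373],[.444,3.084,.246]),
([-2.14,.18,.29,.55,.13,1.85,-.49],[-.1084,.5407,.9152],[-.383,-2.925,-.882]),
([-2.5,.25,.91,.49,-.14,1.85,-.43],[-.1426,.5366,.9366],[-.372,-2.893,-.952]),
([-1.91,.46,.81,.14,-.55,1.85,-.34],[-.0759,.6522,.9412],[-.358,-2.828,-1.073]),
([-2.4,-.29,.72,1.8,.29,.83,-.18],[.0866,.5561,.5783],[-.002,-2.927,-1.114]),
([-1.54,-.29,1.44,1.96,-.46,1.16,1.64],[.4504,.0977,.4315],[.023,2.924,1.099]),
([-1.21,-.29,1.44,1.92,-.41,1.37,1.86],[.4124,-.0533,.4426],[.034,2.907,1.049]),
([-1.25,-.29,1.44,1.99,-.4,1.25,1.86],[.4228,-.0328,.4126],[.05,2.891,1.0])]
S=np.array([-1,1,-1,1,-1,1,-1])
AX='zyzyzyz'
def fk(q,P):
    p=np.zeros(3);R=Ro.identity()
    for i in range(7):
        p=p+R.apply([P[2*i],0,P[2*i+1]]);R=R*Ro.from_euler(AX[i],SG[i]*q[i])
    p=p+R.apply([P[14],0,P[15]]);return p,R*C
SG=S;C=Ro.identity()
def setC(P):
    global C
    C=Ro.identity();rs=[(fk(q,P)[1].inv()*Ro.from_rotvec(r)) for q,p,r in D]
    C=Ro.concatenate(rs).mean();return max((C.inv()*x).magnitude() for x in rs)
def fit():
    f=lambda P:np.r_[np.concatenate([fk(q,P)[0]-p for q,p,r in D]),P*1e-3]
    return least_squares(f,np.array([0,.3,0,0,0,.4,0,0,0,.4,0,0,0,.2,0,0],float)).x
P=fit();cerr=setC(P)
LO=np.array([-2.95,-.29,-1.47,.14,-1.03,.13,-2.86]);HI=np.array([2.95,1.99,1.44,2.54,4.17,1.85,2.86])
def ik(q0,p,R,post=None,w=0):
    def f(q):
        a,b=fk(q,P);e=np.r_[(a-p)*5,(R.inv()*b).as_rotvec()]
        return e if post is None else np.r_[e,w*(q-post)]
    return least_squares(f,np.clip(q0,LO+1e-3,HI-1e-3),bounds=(LO,HI))
if __name__=="__main__":
    print(P.round(3),'C err',cerr,C.as_rotvec().round(2));print([np.linalg.norm(fk(q,P)[0]-p).round(4) for q,p,r in D])
    y=np.array([.664*0,.748,.664])
    R=Ro.from_matrix(np.c_[[-1,0,0],[0,.748,.664],[0,.664,-.748]])
    rng=np.random.default_rng(0);seen=[]
    for k in range(25):
        s=ik(rng.uniform(LO,HI),np.array([.546,-.14,.19]),R)
        if s.cost<1e-6: print(s.x.round(2))
E
python3 kin.py
```

```text
[ 0.022  0.139  0.003  0.139 -0.034  0.274  0.028  0.274  0.013  0.228
 -0.008  0.228  0.013  0.142 -0.012  0.142] C err 0.014016529940200965 [ 0.   -0.    1.57]
[np.float64(0.0274), np.float64(0.0061), np.float64(0.0026), np.float64(0.0148), np.float64(0.0138), np.float64(0.0072), np.float64(0.015), np.float64(0.0139), np.float64(0.0078), np.float64(0.0095), np.float64(0.0066)]
[ 0.84  0.66 -0.37  1.75 -0.43  1.18  2.32]
[ 0.87  0.67 -0.41  1.75 -0.41  1.18  2.3 ]
[ 1.39  1.27 -1.47  1.8   0.58  1.21  1.4 ]
[ 1.38  1.21 -1.4   1.79  0.5   1.17  1.48]
[ 1.39  1.26 -1.46  1.8   0.56  1.2   1.41]
[ 0.3   0.67  0.37  1.75 -0.8   1.39  2.63]
[ 1.36  1.11 -1.3   1.79  0.37  1.13  1.59]
[ 1.31  0.98 -1.14  1.78  0.19  1.1   1.76]
[ 1.16  0.81 -0.85  1.76 -0.1   1.1   2.03]
[ 1.29  0.95 -1.1   1.78  0.14  1.1   1.81]
[ 0.66  0.64 -0.12  1.74 -0.56  1.24  2.44]
[ 1.26  0.91 -1.03  1.77  0.07  1.09  1.87]
```

The orientation model fits very well (within 0.014 rad). Good solutions for the pre-approach exist with q3 of about -0.4. I'll simulate a plain damped least-squares solver, check that it reproduces the logged moves, and search for waypoints that unwind the elbow.

```bash
cat > sim.py <<'E'
from kin import *
import kin
def jac(q):
    J=np.zeros((6,7));p0,R0=fk(q,P)
    for i in range(7):
        d=q.copy();d[i]+=1e-5;p,R=fk(d,P);J[:3,i]=(p-p0)/1e-5;J[3:,i]=(R*R0.inv()).as_rotvec()/1e-5
    return J,p0,R0
def track(q,p,R,n=6,lam=.05,wr=.4):
    W=np.diag([1,1,1,wr,wr,wr])
    for _ in range(n):
        J,a,b=jac(q);e=W@np.r_[p-a,(R*b.inv()).as_rotvec()];J=W@J
        q=np.clip(q+J.T@np.linalg.solve(J@J.T+lam**2*np.eye(6),e),LO,HI)
    return q
def move(q,lin,rows=None):
    q=np.array(q,float);p,R=fk(q,P);d=R.apply(np.array(lin)/1000);n=int(np.ceil(np.linalg.norm(d)/.04))
    for k in range(1,n+1):q=track(q,p+d*k/n,R)
    return q
if __name__=="__main__":
    q=move([-1.91,.46,.81,.14,-.55,1.85,-.09],[-177,-337,224]);print(q.round(2),'real -2.4 -.29 .72 1.8 .29 .83 -.18')
    q=move([-2.4,-.29,.72,1.8,.29,.83,-.18],[-364,-275,-78]);print(q.round(2),'real -1.99 -.29 1.44 1.9 -.42 .94 1.26')
    qc=np.array([-1.25,-.29,1.44,1.99,-.4,1.25,1.86])
    p,R=fk(qc,P);print('alt here',ik(qc,p,R,np.array([.5,.2,0,2,-.5,1.2,2.3]),.03).x.round(2))
    for name,seq in {'out':[(-250,0,0)],'down':[(0,-100,150)],'back+y':[(0,200,150),(-250,0,0)],'y far':[(0,300,250),(-300,0,0),(0,-400,-250)],'up':[(0,200,-250),(-250,0,0)],'upout':[(-200,100,-250),(0,-300,-200)]}.items():
        q=qc.copy()
        for s in seq:q=move(q,s)
        print(name,q.round(2),fk(q,P)[0].round(2),fk(q,P)[1].apply([0,0,1]).round(2))
E
python3 sim.py
```

```text
[-2.42 -0.25  0.8   1.83  0.24  0.77 -0.11] real -2.4 -.29 .72 1.8 .29 .83 -.18
[-1.95 -0.29  1.43  1.93 -0.44  0.94  1.29] real -1.99 -.29 1.44 1.9 -.42 .94 1.26
alt here [-1.22 -0.25  1.44  1.99 -0.43  1.26  1.9 ]
out [-1.12 -0.29  1.19  1.99 -0.35  1.25  1.78] [0.41 0.01 0.43] [ 0.07  0.56 -0.83]
down [-1.68 -0.29  1.44  2.3  -0.25  0.79  1.94] [0.37 0.13 0.26] [-0.01  0.46 -0.89]
back+y [-0.63  0.52  0.84  1.46 -1.03  1.45  1.91] [0.68 0.2  0.43] [ 0.07  0.59 -0.81]
y far [ 0.01  0.72  0.71  1.24 -1.    1.7   2.27] [ 0.72 -0.12  0.37] [ 0.08  0.6  -0.79]
up [-1.98 -0.29  1.44  0.99 -0.    1.81  1.17] [0.52 0.1  0.79] [ 0.19  0.42 -0.89]
upout [-1.95 -0.29  1.44  0.66  0.18  1.85  1.67] [ 0.53 -0.01  0.92] [ 0.5   0.35 -0.79]
```

The simulated solver matches the real one. Going back to +y, out to +x, then back to -y unwinds the elbow. I'll check that route through to the pre-approach pose with a few variants.

```bash
cat > route.py <<'E'
from sim import *
def wmove(q,t):
    p,R=fk(q,P);return move(q,R.inv().apply(np.array(t)-p)*1000)
if __name__=="__main__":
    qc=np.array([-1.25,-.29,1.44,1.99,-.4,1.25,1.86])
    for w in ([(.42,.36,.41),(.72,.36,.41),(.72,-.12,.4),(.55,-.16,.25)],[(.3,.4,.41),(.6,.45,.41),(.75,.1,.4),(.65,-.16,.3),(.55,-.16,.25)],
      [(.42,.36,.35),(.65,.36,.3),(.65,-.12,.3),(.55,-.16,.25)],[(.2,.5,.4),(.5,.5,.4),(.7,.2,.35),(.6,-.16,.25)],[(.42,.4,.4),(.6,.5,.5),(.75,.2,.5),(.6,-.16,.25)]):
        q=qc;print()
        for t in w:
            q=wmove(q,t);p,R=fk(q,P);print(t,q.round(2),p.round(2),R.apply([0,0,1]).round(2))
E
python3 route.py
```

```text
(0.42, 0.36, 0.41) [-1.35  0.02  0.86  1.99 -0.75  0.86  1.48] [0.42 0.36 0.41] [ 0.08  0.61 -0.79]
(0.72, 0.36, 0.41) [-0.68  0.59  0.65  1.33 -1.03  1.29  1.7 ] [0.72 0.36 0.41] [ 0.08  0.6  -0.8 ]
(0.72, -0.12, 0.4) [-0.01  0.7   0.74  1.22 -1.01  1.74  2.24] [ 0.72 -0.12  0.4 ] [ 0.08  0.6  -0.8 ]
(0.55, -0.16, 0.25) [ 0.04  0.64  0.76  1.75 -0.92  1.5   2.69] [ 0.55 -0.16  0.25] [ 0.08  0.6  -0.8 ]

(0.3, 0.4, 0.41) [-1.12 -0.14  0.34  2.11 -0.57  0.69  1.13] [0.3  0.4  0.41] [ 0.08  0.61 -0.79]
(0.6, 0.45, 0.41) [-0.88  0.42  0.57  1.55 -0.94  1.06  1.57] [0.6  0.45 0.41] [ 0.08  0.61 -0.79]
(0.75, 0.1, 0.4) [-0.29  0.62  0.65  1.31 -1.02  1.51  2.  ] [0.75 0.1  0.4 ] [ 0.08  0.61 -0.79]
(0.65, -0.16, 0.3) [ 0.06  0.7   0.7   1.48 -0.96  1.61  2.48] [ 0.65 -0.16  0.3 ] [ 0.08  0.61 -0.79]
(0.55, -0.16, 0.25) [ 0.07  0.63  0.72  1.75 -0.92  1.49  2.68] [ 0.55 -0.16  0.25] [ 0.08  0.61 -0.79]

(0.42, 0.36, 0.35) [-1.47  0.14  1.06  2.09 -0.98  0.84  1.73] [0.42 0.36 0.35] [ 0.08  0.61 -0.79]
(0.65, 0.36, 0.3) [-0.64  0.54  0.48  1.64 -1.03  1.04  1.88] [0.65 0.35 0.3 ] [ 0.08  0.
[... 300 characters left out ...]
0.61 -0.79]
(0.5, 0.5, 0.4) [-0.75  0.28  0.16  1.7  -0.75  0.83  1.37] [0.5 0.5 0.4] [ 0.08  0.61 -0.79]
(0.7, 0.2, 0.35) [-0.25  0.51  0.3   1.52 -0.88  1.21  1.92] [0.7  0.2  0.35] [ 0.08  0.61 -0.79]
(0.6, -0.16, 0.25) [ 0.24  0.62  0.43  1.63 -0.83  1.42  2.52] [ 0.6  -0.16  0.25] [ 0.08  0.61 -0.79]

(0.42, 0.4, 0.4) [-1.39  0.08  0.86  1.97 -0.81  0.83  1.48] [0.42 0.4  0.4 ] [ 0.08  0.61 -0.79]
(0.6, 0.5, 0.5) [-1.12  0.49  0.89  1.35 -1.02  1.25  1.42] [0.6 0.5 0.5] [ 0.08  0.61 -0.79]
(0.75, 0.2, 0.5) [-0.46  0.58  0.72  1.16 -1.03  1.58  1.75] [0.75 0.2  0.5 ] [ 0.08  0.6  -0.79]
(0.6, -0.16, 0.25) [ 0.03  0.71  0.76  1.64 -0.98  1.54  2.63] [ 0.6  -0.16  0.25] [ 0.08  0.6  -0.79]
```

Route 4 keeps clear of all joint limits, so I'll drive it.

```bash
python3 go.py '(.2,.5,.4)'
```

```text
tool mm [253.3 410.1 318.3] tip [0.4292 0.0121 0.3555]
```

```bash
python3 -m creep '[{"hand":0,"linear":[17,27,21],"spin":0},{"hand":0,"linear":[36,59,45],"spin":0},{"hand":0,"linear":[57,92,71],"spin":0},{"hand":0,"linear":[78,126,98],"spin":0},{"hand":0,"linear":[99,160,124],"spin":0},{"hand":0,"linear":[120,194,151],"spin":0},{"hand":0,"linear":[141,228,177],"spin":0},{"hand":0,"linear":[162,262,203],"spin":0},{"hand":0,"linear":[183,296,230],"spin":0},{"hand":0,"linear":[204,330,256],"spin":0}]'
python3 st.py; python3 go.py '(.2,.5,.4)';python3 go.py '(.5,.5,.4)'
```

```text
clock: 11.75
ee_pos: [0.2431, 0.3974, 0.403]
eef_rot: [0.049, 2.89, 1.0]
contact_force: [1.7, 0.1, -0.1]
grip_width: 0.0
grip_force: 0.0
11.75 q [-0.81 -0.18 -0.12  2.18 -0.58  0.61  0.99] p [0.2431 0.3974 0.403 ] F [ 1.7  0.1 -0.1]
tool axes rows x,y,z in world
 [[-0.996  0.057 -0.068]
 [ 0.003  0.786  0.618]
 [ 0.089  0.616 -0.783]]
tool mm [49.  78.6 61.7] tip [0.2496 0.4423 0.3458]
tool mm [-249.8   79.6   88.3] tip [0.2496 0.4423 0.3458]
```

```bash
python3 -m creep '[{"hand":0,"linear":[-30,6,8],"spin":0},{"hand":0,"linear":[-65,12,16],"spin":0},{"hand":0,"linear":[-105,20,26],"spin":0},{"hand":0,"linear":[-145,28,36],"spin":0},{"hand":0,"linear":[-185,35,45],"spin":0},{"hand":0,"linear":[-225,42,54],"spin":0},{"hand":0,"linear":[-250,47,60],"spin":0},{"hand":0,"linear":[-250,47,60],"spin":0}]'
python3 st.py; python3 go.py '(.68,.18,.35)'
```

```text
clock: 12.55
ee_pos: [0.5022, 0.4551, 0.4003]
eef_rot: [0.054, 2.891, 0.996]
contact_force: [-0.3, 0.2, -0.4]
grip_width: -0.0002
grip_force: 0.0
12.55 q [-0.7   0.26  0.09  1.72 -0.72  0.8   1.34] p [0.5022 0.4551 0.4003] F [-0.3  0.2 -0.4]
tool axes rows x,y,z in world
 [[-0.996  0.06  -0.067]
 [ 0.006  0.788  0.616]
 [ 0.09   0.613 -0.785]]
tool mm [-190.3 -246.5 -113.2] tip [0.5088 0.4999 0.343 ]
```

```bash
python3 -m creep '[{"hand":0,"linear":[-19,-25,-11],"spin":0},{"hand":0,"linear":[-42,-55,-25],"spin":0},{"hand":0,"linear":[-68,-88,-40],"spin":0},{"hand":0,"linear":[-95,-123,-56],"spin":0},{"hand":0,"linear":[-122,-158,-72],"spin":0},{"hand":0,"linear":[-149,-193,-88],"spin":0},{"hand":0,"linear":[-175,-227,-104],"spin":0},{"hand":0,"linear":[-190,-246,-113],"spin":0},{"hand":0,"linear":[-190,-246,-113],"spin":0}]'
python3 st.py; python3 go.py '(.57,-.17,.27)'
```

```text
clock: 13.45
ee_pos: [0.6786, 0.1768, 0.3497]
eef_rot: [0.059, 2.891, 0.995]
contact_force: [0.5, -0.5, -0.3]
grip_width: -0.0002
grip_force: 0.0
13.45 q [-0.23  0.47  0.21  1.55 -0.84  1.14  1.86] p [0.6786 0.1768 0.3497] F [ 0.5 -0.5 -0.3]
tool axes rows x,y,z in world
 [[-0.996  0.064 -0.066]
 [ 0.009  0.788  0.616]
 [ 0.091  0.612 -0.785]]
tool mm [  91.4 -323.3 -159.7] tip [0.6853 0.2215 0.2924]
```

```bash
python3 -m creep '[{"hand":0,"linear":[7,-26,-13],"spin":0.02},{"hand":0,"linear":[17,-60,-30],"spin":0.04},{"hand":0,"linear":[28,-100,-50],"spin":0.06},{"hand":0,"linear":[40,-140,-70],"spin":0.08},{"hand":0,"linear":[51,-180,-90],"spin":0.1},{"hand":0,"linear":[63,-220,-110],"spin":0.107},{"hand":0,"linear":[74,-260,-130],"spin":0.107},{"hand":0,"linear":[85,-300,-148],"spin":0.107},{"hand":0,"linear":[91,-323,-160],"spin":0.107},{"hand":0,"linear":[91,-323,-160],"spin":0.107}]'
python3 st.py; python3 - <<'E'
from h import *
from workcell import env
c=env.get_calibration("wrist");im=env.snapshot("wrist");cv2.imwrite("pics/w1.png",im[:,:,::-1])
np.save("wc.npy",{k:np.array(v) for k,v in c.items()},allow_pickle=True)
a=np.array([-.023,-1,0]);pv=np.array([.5495,.080,0])
for r,z in((.1475,.092),(.135,.113),(.16,.070),(0,.05),(.085,.043)):print(r,proj(c,pv+a*r+[0,0,z]))
E
```

```text
clock: 14.45
ee_pos: [0.5695, -0.1685, 0.2702]
eef_rot: [0.214, 2.916, 1.014]
contact_force: [-0.8, -0.3, -0.5]
grip_width: 0.0003
grip_force: 0.0
14.45 q [ 0.24  0.54  0.34  1.67 -0.79  1.38  2.32] p [ 0.5695 -0.1685  0.2702] F [-0.8 -0.3 -0.5]
tool axes rows x,y,z in world
 [[-0.989  0.146  0.001]
 [ 0.115  0.776  0.62 ]
 [ 0.09   0.614 -0.784]]
0.1475 [[266.52039158 175.66824537]]
0.135 [[299.65073074 175.46810087]]
0.16 [[234.88342178 175.69749474]]
0 [[374.96079906 135.3122959 ]]
0.085 [[298.84094247 151.74151513]]
```

View pics/w1.png

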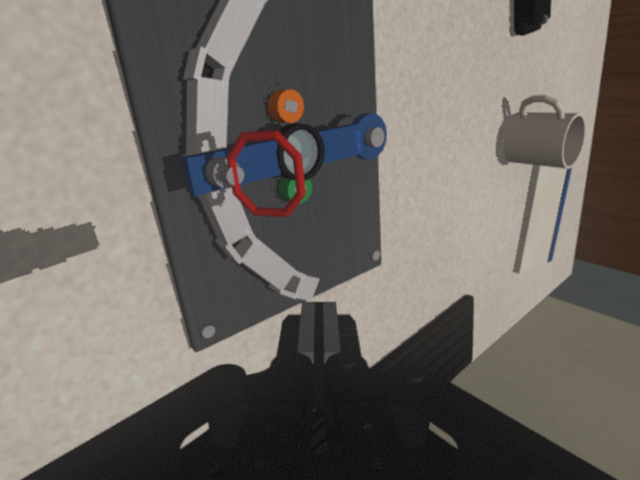

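The ring is centred at about (267,174), within 2 px of the predicted eye (266.5,175.7), so the map is good. The closed fingertips end at about (320,303) and the knuckles widen behind them, so I'll keep the insertion shallow. I'll align on the ring axis, then slide in.

```bash
python3 go.py '(.5348,-.1443,.19)'; python3 go.py '(.5407,-.1037,.1383)'
```

```text
tool mm [ 38.5 -37.6  73.4] tip [ 0.577  -0.1208  0.2137]
tool mm [ 38.4 -37.7 139.4] tip [ 0.577  -0.1208  0.2137]
```

```bash
python3 -m creep '[{"hand":0,"linear":[14,-14,20],"spin":0},{"hand":0,"linear":[28,-27,45],"spin":0},{"hand":0,"linear":[38.5,-37.5,65],"spin":0},{"hand":0,"linear":[38.5,-37.5,72],"spin":0},{"hand":0,"linear":[38.5,-37.5,72],"spin":0},{"hand":0,"linear":[38.5,-37.5,72],"spin":0}]'
python3 st.py; python3 go.py '(.5407,-.1037,.1383)'; python3 - <<'E'
from h import *
from workcell import env
c=env.get_calibration("wrist");im=env.snapshot("wrist");cv2.imwrite("pics/w2.png",im[:,:,::-1])
o=env.get_obs();M=Ro.from_rotvec(o['eef_rot']).as_matrix()
print(proj(c,[.546,-.0675,.092]),proj(c,o['ee_pos']+M[:,2]*.073),proj(c,o['ee_pos']+M[:,2]*.138))
E
```

```text
clock: 15.1
ee_pos: [0.5369, -0.1434, 0.1929]
eef_rot: [0.201, 2.914, 1.016]
contact_force: [-0.4, -0.5, -0.0]
grip_width: -0.0002
grip_force: 0.0
15.1 q [ 0.25  0.58  0.31  1.83 -0.84  1.23  2.45] p [ 0.5369 -0.1434  0.1929] F [-0.4 -0.5 -0. ]
tool axes rows x,y,z in world
 [[-0.99   0.139 -0.004]
 [ 0.106  0.776  0.622]
 [ 0.089  0.615 -0.783]]
tool mm [ 2.  -2.7 67.5] tip [ 0.5434 -0.0985  0.1357]
[[312.85035893 266.1236319 ]] [[317.08783244 321.24394954]] [[317.53372115 261.90471812]]
```

View pics/w2.png

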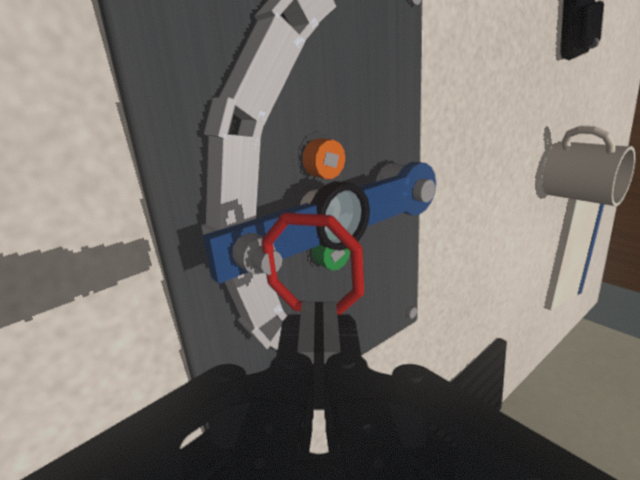

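The ring centre is at about (314,264), against a prediction of (313,266), and the tips are lined up with it. I'll insert gently.

```bash
python3 -m creep '[{"hand":0,"linear":[2,-2.5,12],"spin":0},{"hand":0,"linear":[2,-2.5,26],"spin":0},{"hand":0,"linear":[2,-2.5,40],"spin":0},{"hand":0,"linear":[2,-2.5,52],"spin":0},{"hand":0,"linear":[2,-2.5,60],"spin":0},{"hand":0,"linear":[2,-2.5,66],"spin":0},{"hand":0,"linear":[2,-2.5,66],"spin":0},{"hand":0,"linear":[2,-2.5,66],"spin":0}]'
python3 st.py;python3 go.py '(.5407,-.1037,.1383)'; python3 - <<'E'
from h import *
from workcell import env
im=env.snapshot("wrist");cv2.imwrite("pics/w3.png",im[:,:,::-1])
E
```

```text
clock: 15.95
ee_pos: [0.5394, -0.1055, 0.1384]
eef_rot: [0.205, 2.915, 1.016]
contact_force: [0.1, 0.8, 0.1]
grip_width: -0.0
grip_force: 0.0
15.95 q [ 0.22  0.63  0.26  1.89 -0.91  1.11  2.51] p [ 0.5394 -0.1055  0.1384] F [0.1 0.8 0.1]
tool axes rows x,y,z in world
 [[-0.99   0.14  -0.002]
 [ 0.109  0.776  0.622]
 [ 0.088  0.615 -0.783]]
tool mm [-1.1  1.4  1.3] tip [ 0.5458 -0.0606  0.0812]
```

View pics/w3.png

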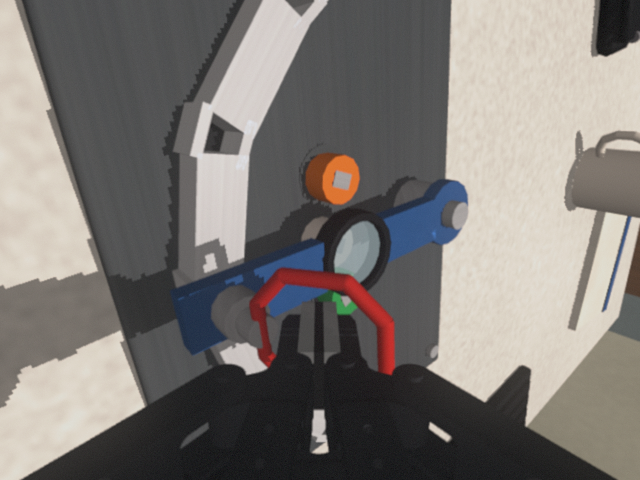

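The fingertips are through the ring with no contact force. I'll close the gap to the top bar, then lift in small steps watching the force.

```bash
python3 -m creep '[{"hand":0,"linear":[0,3,1],"spin":0},{"hand":0,"linear":[0,5,1],"spin":0},{"hand":0,"linear":[0,5,1],"spin":0}]'; python3 -m creep '[{"hand":0,"linear":[0,1.2,-1.6],"spin":0},{"hand":0,"linear":[0,2.5,-3.1],"spin":0},{"hand":0,"linear":[0,2.5,-3.1],"spin":0}]'; python3 st.py
```

```text
clock: 16.3
ee_pos: [0.5401, -0.1005, 0.1412]
eef_rot: [0.204, 2.915, 1.016]
contact_force: [-0.7, -0.1, -0.5]
grip_width: 0.0003
grip_force: 0.0
clock: 16.6
ee_pos: [0.5397, -0.1013, 0.1445]
eef_rot: [0.205, 2.916, 1.014]
contact_force: [-0.4, -2.5, -3.9]
grip_width: -0.0003
grip_force: 1.8
16.6 q [ 0.21  0.62  0.26  1.89 -0.91  1.11  2.49] p [ 0.5397 -0.1013  0.1445] F [-0.4 -2.5 -3.9]
tool axes rows x,y,z in world
 [[-0.99   0.141 -0.001]
 [ 0.109  0.776  0.621]
 [ 0.088  0.614 -0.784]]
```

Contact is at about 4 N, which matches the spring preload. I'll lift about 14 mm more, slowly.

```bash
python3 -m creep '[{"hand":0,"linear":[0,1.9,-2.3],"spin":0},{"hand":0,"linear":[0,3.7,-4.7],"spin":0},{"hand":0,"linear":[0,5.6,-7],"spin":0},{"hand":0,"linear":[0,7.5,-9.4],"spin":0},{"hand":0,"linear":[0,8.7,-11],"spin":0},{"hand":0,"linear":[0,8.7,-11],"spin":0}]'; python3 st.py
```

```text
clock: 17.2
ee_pos: [0.54, -0.1011, 0.1589]
eef_rot: [0.205, 2.915, 1.015]
contact_force: [-0.1, -4.0, -5.8]
grip_width: 0.0001
grip_force: 3.2
17.2 q [ 0.2   0.6   0.27  1.89 -0.9   1.13  2.47] p [ 0.54   -0.1011  0.1589] F [-0.1 -4.  -5.8]
tool axes rows x,y,z in world
 [[-0.99   0.14  -0.002]
 [ 0.109  0.776  0.621]
 [ 0.089  0.615 -0.784]]
```

The pin is out, lifted about 14 mm at 5.8 N. Now I'll compute the swing arc in tool axes.

```bash
cat > arc.py <<'E'
import sys
from h import *
from workcell import env
o=env.get_obs();M=Ro.from_rotvec(o['eef_rot']).as_matrix()
p0=np.array([.540,-.1011,.1589]);c0=np.array([.5455,-.055,0]);pv=np.array([.5495,.080,0])
lat=float(sys.argv[1]);z=float(sys.argv[2])
for q in map(float,sys.argv[3:]):
    R=Ro.from_euler('z',q);c=pv+R.apply(c0-pv)+R.apply([lat,-.023*lat,0])
    t=p0+(c-c0);t[2]=z
    print(q,'target',t.round(4),'tool',(M.T@(t-o['ee_pos'])*1000).round(1))
E
python3 arc.py .011 .1589 0 .1 .2 .3 .38 .42 .45
```

```text
0.0 target [ 0.551  -0.1014  0.1589] tool [-11.    1.    0.8]
0.1 target [ 0.5645 -0.1     0.1589] tool [-24.1   3.5   2.9]
0.2 target [ 0.5777 -0.0973  0.1589] tool [-36.9   7.    5.7]
0.3 target [ 0.5907 -0.0932  0.1589] tool [-49.1  11.6   9.3]
0.38 target [ 0.6007 -0.0891  0.1589] tool [-58.4  15.9  12.8]
0.42 target [ 0.6055 -0.0867  0.1589] tool [-62.9  18.2  14.7]
0.45 target [ 0.6091 -0.0848  0.1589] tool [-66.2  20.1  16.2]
```

```bash
python3 -m creep '[{"hand":0,"linear":[-5.5,0.5,0.4],"spin":0},{"hand":0,"linear":[-11,1,0.8],"spin":0},{"hand":0,"linear":[-17,2.2,1.8],"spin":0},{"hand":0,"linear":[-23,3.3,2.7],"spin":0},{"hand":0,"linear":[-28,4.5,3.7],"spin":0},{"hand":0,"linear":[-33,6,4.8],"spin":0},{"hand":0,"linear":[-37,7,5.7],"spin":0},{"hand":0,"linear":[-41,8.5,6.8],"spin":0},{"hand":0,"linear":[-45,10,8],"spin":0},{"hand":0,"linear":[-45,10,8],"spin":0}]'; python3 st.py; python3 - <<'E'
from h import *
from workcell import env
c=env.get_calibration("wrist");im=env.snapshot("wrist");cv2.imwrite("pics/w4.png",im[:,:,::-1])
np.save("wc4.npy",c,allow_pickle=True)
u=np.array([-.023,-1,0]);pv=np.array([.5495,.080,0])
print('pivot',proj(c,pv+[0,0,.05]))
for q in(.1,.2,.25,.3,.35,.45):
    a=Ro.from_euler('z',q).apply(u);print(q,'lens',proj(c,pv+a*.085+[0,0,.043]).round(0),'armend',proj(c,pv+a*.182+[0,0,.046]).round(0))
for q in(0,.45,.9):print('hole',q,proj(c,pv+Ro.from_euler('z',q).apply(u)*.16+[0,0,.032]).round(0))
E
```

```text
clock: 18.2
ee_pos: [0.5878, -0.0952, 0.1586]
eef_rot: [0.205, 2.914, 1.013]
contact_force: [3.0, -7.2, -6.2]
grip_width: 0.0
grip_force: 4.5
18.2 q [ 0.18  0.65  0.26  1.78 -0.91  1.15  2.41] p [ 0.5878 -0.0952  0.1586] F [ 3.  -7.2 -6.2]
tool axes rows x,y,z in world
 [[-0.99   0.141 -0.003]
 [ 0.109  0.777  0.62 ]
 [ 0.09   0.614 -0.784]]
pivot [[420.75879686 138.34791827]]
0.1 lens [[309. 180.]] armend [[129. 258.]]
0.2 lens [[312. 195.]] armend [[147. 293.]]
0.25 lens [[315. 201.]] armend [[157. 309.]]
0.3 lens [[317. 208.]] armend [[167. 323.]]
0.35 lens [[319. 214.]] armend [[178. 336.]]
0.45 lens [[325. 225.]] armend [[200. 358.]]
hole 0 [[158. 197.]]
hole 0.45 [[220. 314.]]
hole 0.9 [[299. 359.]]
```

View pics/w4.png

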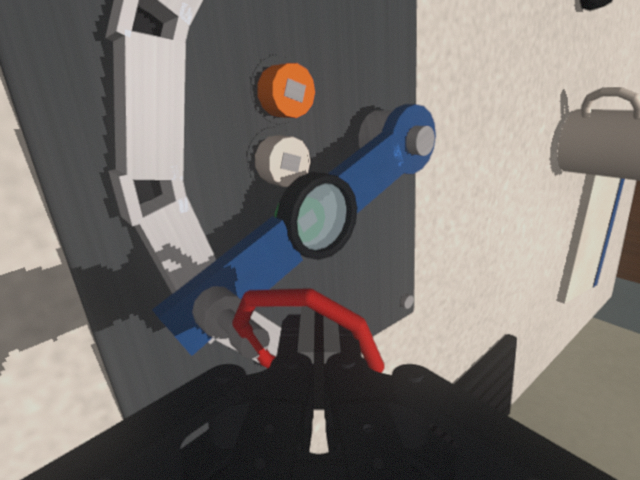

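The arm end is at about (172,330) and the lens at about (320,213), giving q of roughly 0.33. Green already shows in the lens. I'll advance about 0.09 rad along the arc, then measure numerically.

```bash
cat > meas.py <<'E'
from h import *
from workcell import env
def meas(c,im):
    b,g,r=[im[...,i].astype(int) for i in(2,1,0)];m=((b>r+40)&(b>g+20)).astype(float)
    u=np.array([-.023,-1,0]);pv=np.array([.5495,.080,0]);best=[]
    for q in np.arange(-.1,.7,.005):
        R=Ro.from_euler('z',q);P=[]
        for rr in(.015,.182):
            for s in(-.014,.014):
                for z in(.036,.046):P.append(pv+R.apply(u*rr+np.array([s,0,0]))+[0,0,z])
        h=cv2.convexHull(proj(c,P).astype(np.float32));k=np.zeros(m.shape,np.uint8);cv2.fillConvexPoly(k,h.astype(np.int32),1)
        best.append(((m*k).sum()/max(1,m.sum()),q))
    s=np.array(best);w=s[:,0]>s[:,0].max()-.01;return s[w,1].mean().round(4),s[:,0].max().round(3),m.sum()
if __name__=="__main__":
    import sys
    if len(sys.argv)>1:
        c=np.load("wc4.npy",allow_pickle=True).item();print(meas(c,cv2.imread("pics/w4.png")[:,:,::-1]))
    c=env.get_calibration("wrist");print(meas(c,env.snapshot("wrist")))
    c=env.get_calibration("top");print('top',meas(c,env.snapshot("top")))
E
python3 -m creep '[{"hand":0,"linear":[-4,1.9,1.6],"spin":0},{"hand":0,"linear":[-7,3.4,2.8],"spin":0},{"hand":0,"linear":[-9.5,4.6,3.8],"spin":0},{"hand":0,"linear":[-9.5,4.6,3.8],"spin":0}]'; python3 st.py; python3 meas.py 4
```

```text
clock: 18.65
ee_pos: [0.5982, -0.0914, 0.1585]
eef_rot: [0.206, 2.913, 1.011]
contact_force: [3.7, -7.6, -6.3]
grip_width: -0.0001
grip_force: 5.3
18.65 q [ 0.17  0.66  0.26  1.76 -0.91  1.15  2.39] p [ 0.5982 -0.0914  0.1585] F [ 3.7 -7.6 -6.3]
tool axes rows x,y,z in world
 [[-0.99   0.142 -0.004]
 [ 0.109  0.777  0.62 ]
 [ 0.092  0.613 -0.785]]
(np.float64(0.38), np.float64(0.804), np.float64(7679.0))
(np.float64(0.455), np.float64(0.799), np.float64(8286.0))
top (np.float64(0.4225), np.float64(0.281), np.float64(1046.0))
```

```bash
cat > meas2.py <<'E'
from h import *
from workcell import env
u=np.array([-.023,-1,0]);pv=np.array([.5495,.080,0])
def meas(c,im,tag):
    b,g,r=[im[...,i].astype(int) for i in(2,1,0)];ys,xs=np.nonzero((b>r+40)&(b>g+20))
    o,_=ray(c,(0,0));Rm=cv2.Rodrigues(np.array(c["rvec"]))[0]
    n=cv2.undistortPoints(np.c_[xs,ys].astype(float)[:,None],c["intrinsics"],c["D"])[:,0]
    d=np.c_[n,np.ones(len(n))]@Rm;X=o+d*((.046-o[2])/d[:,2])[:,None]-pv
    r_=np.hypot(X[:,0],X[:,1]);a=np.arctan2(X[:,1],X[:,0])-np.arctan2(u[1],u[0])
    for lo,hi in((.035,.055),(.112,.13),(.13,.15),(.15,.175)):
        k=(r_>lo)&(r_<hi)&(abs(a)<1)
        if k.sum()>8:
            s=np.percentile(a[k]*r_[k].mean(),[3,50,97]);print(tag,lo,k.sum(),'edges mm',(s*1000).round(1),'q from -14/+14 edges',((s[0]+.014)/r_[k].mean()).round(3),((s[2]-.014)/r_[k].mean()).round(3))
if __name__=="__main__":
    import os
    if os.path.exists("wc4.npy"):meas(np.load("wc4.npy",allow_pickle=True).item(),cv2.imread("pics/w4.png")[:,:,::-1],'w4')
    for n in("wrist","top"):meas(env.get_calibration(n),env.snapshot(n),n)
E
python3 meas2.py; python3 - <<'E'
import sys;sys.path.insert(0,'.')
from meas2 import *
im=cv2.imread("pics/top0.png")[:,:,::-1];meas(env.get_calibration("top"),im,'top0')
E
```

```text
w4 0.035 1156 edges mm [ 1.4 15.3 30.2] q from -14/+14 edges 0.341 0.359
w4 0.112 1516 edges mm [28.7 41.4 55.5] q from -14/+14 edges 0.352 0.343
w4 0.13 1289 edges mm [34.4 46.4 60. ] q from -14/+14 edges 0.352 0.334
w4 0.15 120 edges mm [62.2 68.9 74.1] q from -14/+14 edges 0.439 0.346
wrist 0.035 1224 edges mm [ 4.9 18.7 33.9] q from -14/+14 edges 0.419 0.442
wrist 0.112 1538 edges mm [38.3 50.9 65.2] q from -14/+14 edges 0.431 0.422
wrist 0.13 1455 edges mm [45.5 58.5 72. ] q from -14/+14 edges 0.431 0.419
wrist 0.15 112 edges mm [74.6 81.8 88. ] q from -14/+14 edges 0.509 0.426
top 0.035 74 edges mm [ 7.5 20.8 34.1] q from -14/+14 edges 0.479 0.446
top 0.112 70 edges mm [40.3 53.3 66.3] q from -14/+14 edges 0.447 0.431
top 0.13 18 edges mm [44.9 50.9 70.3] q from -14/+14 edges 0.439 0.419
top0 0.035 76 edges mm [-12.7   0.1  12.9] q from -14/+14 edges 0.029 -0.024
top0 0.112 69 edges mm [-12.4  -1.3  12.4] q from -14/+14 edges 0.013 -0.014
top0 0.13 29 edges mm [-11.9   1.3  12.4] q from -14/+14 edges 0.014 -0.011
top0 0.15 19 edges mm [-13.4  -1.4  12.6] q from -14/+14 edges 0.003 -0.008
```

Wrist gives q≈0.426 and top about 0.435, and the top reading was unbiased at the start. I'll add about 0.02 rad and then lower gently by 14 mm.

```bash
python3 -m creep '[{"hand":0,"linear":[-1.2,0.7,0.5],"spin":0},{"hand":0,"linear":[-2.3,1.3,1],"spin":0},{"hand":0,"linear":[-2.3,1.3,1],"spin":0}]'; python3 meas2.py|grep -v w4
python3 -m creep '[{"hand":0,"linear":[0,-1.2,1.6],"spin":0},{"hand":0,"linear":[0,-2.5,3.1],"spin":0},{"hand":0,"linear":[0,-3.7,4.7],"spin":0},{"hand":0,"linear":[0,-5,6.3],"spin":0},{"hand":0,"linear":[0,-5,6.3],"spin":0}]'; python3 st.py
```

```text
clock: 19.15
ee_pos: [0.6006, -0.0904, 0.1585]
eef_rot: [0.207, 2.913, 1.01]
contact_force: [3.3, -8.3, -6.0]
grip_width: -0.0001
grip_force: 5.5
wrist 0.035 1241 edges mm [ 5.8 19.6 34.7] q from -14/+14 edges 0.438 0.458
wrist 0.112 1536 edges mm [40.7 53.4 67.5] q from -14/+14 edges 0.452 0.442
wrist 0.13 1471 edges mm [48.3 61.9 75. ] q from -14/+14 edges 0.451 0.441
wrist 0.15 104 edges mm [79.3 85.9 91.8] q from -14/+14 edges 0.537 0.447
top 0.035 77 edges mm [ 8.1 22.  36.2] q from -14/+14 edges 0.492 0.493
top 0.112 69 edges mm [42.9 56.2 69.3] q from -14/+14 edges 0.469 0.456
top 0.13 18 edges mm [48.  55.7 73.5] q from -14/+14 edges 0.466 0.447
clock: 19.75
ee_pos: [0.6005, -0.0904, 0.1505]
eef_rot: [0.207, 2.913, 1.011]
contact_force: [2.4, -8.5, -4.4]
grip_width: -0.0004
grip_force: 5.2
19.75 q [ 0.17  0.67  0.26  1.76 -0.92  1.14  2.4 ] p [ 0.6005 -0.0904  0.1505] F [ 2.4 -8.5 -4.4]
tool axes rows x,y,z in world
 [[-0.99   0.143 -0.004]
 [ 0.11   0.777  0.62 ]
 [ 0.092  0.613 -0.785]]
```

It's centred at q≈0.448, and the ring has followed the finger down past the rail level. I'll lower until the finger is unloaded.

```bash
python3 -m creep '[{"hand":0,"linear":[0,-1.2,1.6],"spin":0},{"hand":0,"linear":[0,-2.5,3.1],"spin":0},{"hand":0,"linear":[0,-3.7,4.7],"spin":0},{"hand":0,"linear":[0,-5,6.3],"spin":0},{"hand":0,"linear":[0,-6.2,7.1],"spin":0},{"hand":0,"linear":[0,-6.2,7.1],"spin":0}]'; python3 st.py;  python3 meas2.py|grep -v w4
```

```text
clock: 20.35
ee_pos: [0.6007, -0.0897, 0.142]
eef_rot: [0.205, 2.912, 1.015]
contact_force: [2.3, -6.0, -0.0]
grip_width: 0.0
grip_force: 3.1
20.35 q [ 0.17  0.69  0.25  1.77 -0.93  1.13  2.41] p [ 0.6007 -0.0897  0.142 ] F [ 2.3 -6.  -0. ]
tool axes rows x,y,z in world
 [[-0.99   0.142 -0.004]
 [ 0.108  0.776  0.622]
 [ 0.092  0.615 -0.783]]
wrist 0.035 1320 edges mm [ 5.8 19.4 34.7] q from -14/+14 edges 0.438 0.459
wrist 0.112 1678 edges mm [40.9 53.4 67.8] q from -14/+14 edges 0.453 0.444
wrist 0.13 1057 edges mm [47.4 59.4 73.3] q from -14/+14 edges 0.453 0.437
wrist 0.15 136 edges mm [74.5 84.1 91.8] q from -14/+14 edges 0.509 0.447
top 0.035 77 edges mm [ 8.1 22.  36.2] q from -14/+14 edges 0.492 0.493
top 0.112 68 edges mm [43.1 56.2 69.2] q from -14/+14 edges 0.472 0.456
top 0.13 15 edges mm [47.8 54.4 74.5] q from -14/+14 edges 0.465 0.456
```

There's still a light radial push on the upper bar. I'll ease off by backing away from the bars before withdrawing.

```bash
python3 -m creep '[{"hand":0,"linear":[0.5,-1.5,0],"spin":0},{"hand":0,"linear":[1.5,-3,-1],"spin":0},{"hand":0,"linear":[2.5,-4,-2],"spin":0},{"hand":0,"linear":[2.5,-4,-2],"spin":0}]'; python3 st.py
```

```text
clock: 20.85
ee_pos: [0.5959, -0.0921, 0.1405]
eef_rot: [0.203, 2.915, 1.018]
contact_force: [0.6, -1.1, 0.2]
grip_width: -0.0001
grip_force: 0.4
20.85 q [ 0.18  0.69  0.25  1.77 -0.92  1.13  2.42] p [ 0.5959 -0.0921  0.1405] F [ 0.6 -1.1  0.2]
tool axes rows x,y,z in world
 [[-0.99   0.139 -0.001]
 [ 0.108  0.775  0.623]
 [ 0.088  0.617 -0.782]]
```

Contact is nearly gone. I'll withdraw slowly along the finger axis, then check force and angle.

```bash
python3 -m creep '[{"hand":0,"linear":[0,-1.5,-3],"spin":0},{"hand":0,"linear":[0,-1.5,-7],"spin":0},{"hand":0,"linear":[0,-1.5,-12],"spin":0},{"hand":0,"linear":[0,-1.5,-12],"spin":0}]'; python3 -m creep '[{"hand":0,"linear":[0,0,-10],"spin":0},{"hand":0,"linear":[0,0,-25],"spin":0},{"hand":0,"linear":[0,0,-45],"spin":0},{"hand":0,"linear":[0,0,-70],"spin":0},{"hand":0,"linear":[0,0,-95],"spin":0},{"hand":0,"linear":[0,0,-110],"spin":0},{"hand":0,"linear":[0,0,-110],"spin":0}]'; python3 st.py;  python3 meas2.py|grep -v w4; python3 - <<'E'
from h import *
from workcell import env
c=env.get_calibration("wrist");im=env.snapshot("wrist");cv2.imwrite("pics/w5.png",im[:,:,::-1])
pv=np.array([.5495,.080,0]);u=Ro.from_euler('z',.45).apply([-.023,-1,0])
for l in(0,.009):print('lift',l,'eye/top/low',proj(c,[pv+u*r+[0,0,z+l] for r,z in((.1475,.092),(.135,.1137),(.16,.0703))]).round(0).tolist())
E
```

```text
clock: 21.25
ee_pos: [0.5948, -0.1022, 0.1494]
eef_rot: [0.205, 2.914, 1.015]
contact_force: [0.5, 0.2, -0.1]
grip_width: 0.0001
grip_force: 0.0
clock: 21.95
ee_pos: [0.5852, -0.1717, 0.237]
eef_rot: [0.207, 2.912, 1.012]
contact_force: [0.4, -0.7, -0.3]
grip_width: 0.0
grip_force: 0.0
21.95 q [ 0.25  0.6   0.32  1.65 -0.81  1.34  2.35] p [ 0.5852 -0.1717  0.237 ] F [ 0.4 -0.7 -0.3]
tool axes rows x,y,z in world
 [[-0.99   0.143 -0.005]
 [ 0.109  0.777  0.62 ]
 [ 0.092  0.613 -0.784]]
wrist 0.035 569 edges mm [ 5.1 18.7 33.3] q from -14/+14 edges 0.425 0.428
wrist 0.112 440 edges mm [37.7 46.3 63.1] q from -14/+14 edges 0.429 0.407
wrist 0.13 384 edges mm [45.2 53.7 72.1] q from -14/+14 edges 0.428 0.42
wrist 0.15 197 edges mm [56.9 61.7 83.9] q from -14/+14 edges 0.422 0.416
top 0.035 76 edges mm [ 7.1 20.7 34.1] q from -14/+14 edges 0.47 0.448
top 0.112 69 edges mm [40.3 52.8 65.9] q from -14/+14 edges 0.447 0.428
top 0.13 31 edges mm [47.7 59.7 72.6] q from -14/+14 edges 0.445 0.423
top 0.15 22 edges mm [58.9 67.4 86.8] q from -14/+14 edges 0.434 0.433
lift 0 eye/top/low [[323.0, 249.0], [356.0, 245.0], [292.0, 253.0]]
lift 0.009 eye/top/low [[331.0, 252.0], [366.0, 248.0], [299.0, 256.0]]
```

View pics/w5.png

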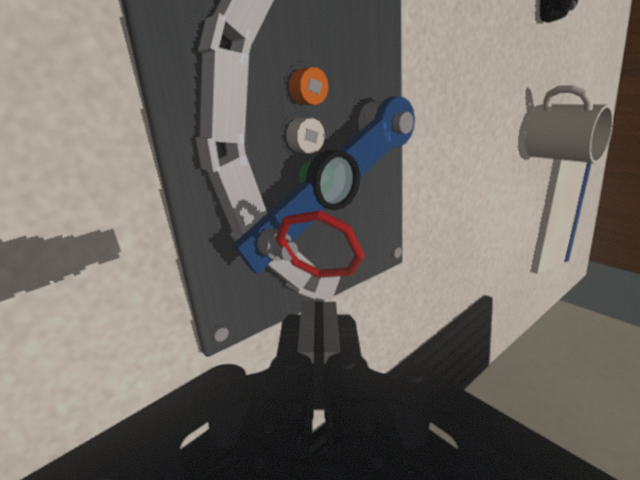

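The arm sits over the green puck, with the ring centred at about (321,244). For pin home at q≈0.435 I'd expect about (320.5,245), so it looks home. I'll confirm with a fit of q and lift to the red mask.

```bash
python3 - <<'E'
from h import *
from workcell import env
from scipy.optimize import least_squares
pv=np.array([.5495,.080,0])
def red(im):
    b,g,r=[im[...,i].astype(int) for i in(2,1,0)];m=((r>g+60)&(r>b+60)).astype(np.uint8)
    n,l,s,ce=cv2.connectedComponentsWithStats(m);return l
def fit(c,l,near):
    k=l[max(0,near[1]-70):near[1]+70,max(0,near[0]-70):near[0]+70];k=k[k>0];i=np.bincount(k).argmax()
    ys,xs=np.nonzero(l==i);M=np.array([xs.mean(),ys.mean()])
    th=np.linspace(0,2*np.pi,60,endpoint=False)
    def f(v):
        q,h=v;P=[[.026*np.cos(t),-.1475+.5*.025*np.sin(t),.092+.866*.025*np.sin(t)+h] for t in th]
        P=pv+Ro.from_euler('z',q-.023).apply(P);return proj(c,P).mean(0)-M
    return least_squares(f,[.4,0]).x,len(xs)
c=env.get_calibration("wrist");print('now q,lift',fit(c,red(env.snapshot("wrist")),(321,244)))
w=np.load("wc.npy",allow_pickle=True).item();print('start q,lift',fit(w,red(cv2.imread("pics/w1.png")[:,:,::-1]),(267,174)))
c=env.get_calibration("top");t=env.snapshot("top")
for n,m,im in(("t0",0,cv2.imread("pics/top0.png")[:,:,::-1]),("now",1,t)):
    b,g,r=[im[...,i].astype(int) for i in(2,1,0)];s=np.zeros(b.shape,bool);s[165:300,255:352]=1
    for k in((g>r+40)&(g>b+20),(r>b+80)&(g>b+20)&(g>60)):
        ys,xs=np.nonzero(k&s);print(n,len(xs),xs.mean().round(1),ys.mean().round(1))
E
```

```text
now q,lift (array([0.39933356, 0.00347928]), 1324)
start q,lift (array([-0.01693173,  0.00194171]), 1611)
t0 62 301.6 216.3
t0 60 301.4 243.4
now 0 nan nan
now 62 301.3 243.4<stdin>:22: RuntimeWarning: Mean of empty slice.
  ret = ret.dtype.type(ret / rcount)
```

Relative to the start, the fit gives a lift of +1.5 mm, within error, and the blue-edge reading gives q≈0.435. I'll do one independent check from the side and top cameras, comparing against the start pictures.

```bash
python3 - <<'E'
from h import *
from workcell import env
from scipy.optimize import least_squares
pv=np.array([.5495,.080,0]);th=np.linspace(0,2*np.pi,60,endpoint=False)
def model(c,q,h):
    P=[[.026*np.cos(t),-.1475+.5*.025*np.sin(t),.092+.866*.025*np.sin(t)+h] for t in th]
    return proj(c,pv+Ro.from_euler('z',q-.023).apply(P)).mean(0)
def cen(c,im,q):
    p=model(c,q,0).astype(int);f=im.astype(float)
    s=f[p[1]-16:p[1]+17,p[0]-16:p[0]+17];w=np.clip(s[...,0]-np.maximum(s[...,1],s[...,2])-25,0,None)
    # exclude orange puck: red with g clearly above b
    w[s[...,1]>s[...,2]+25]=0
    yy,xx=np.mgrid[p[1]-16:p[1]+17,p[0]-16:p[0]+17];return np.array([(w*xx).sum(),(w*yy).sum()])/w.sum()
r={}
for n in("side","top"):
    c=env.get_calibration(n);a=cen(c,cv2.imread(f"pics/{n}0.png")[:,:,::-1],0);b=cen(c,env.snapshot(n),.44)
    r[n]=(c,b-(a-model(c,0,0)));print(n,a,b)
    for q,h in((.45,0),(.43,0),(.45,.009)):print('  pred',q,h,model(c,q,h)+a-model(c,0,0))
f=lambda v:np.concatenate([model(c,v[0],v[1])-m for c,m in r.values()])
s=least_squares(f,[.4,.001]);print('q,lift',s.x.round(4),'res px',s.fun.round(2))
E
```

```text
side [338.28649802 246.10789393] [354.4196055  239.06246264]
  pred 0.45 0 [355.76314734 238.09978594]
  pred 0.43 0 [355.14209736 238.54527036]
  pred 0.45 0.009 [355.83821731 235.67359806]
top [327.01303571 228.08678571] [322.1513963  204.60087857]
  pred 0.45 0 [321.32577884 203.56780157]
  pred 0.43 0 [321.80941184 204.58462856]
  pred 0.45 0.009 [321.33563562 203.09618666]
q,lift [ 0.4228 -0.0011] res px [ 0.49 -0.06 -0.17  0.41]
```

```bash
python3 -c "
from workcell import env;print(env.get_obs()['clock'],env.close_job())"
```

```text
the job is handed in; nothing more can be done
22.3 None
```

I handed the job in at 22.3 s: the magnifier arm is over the green specimen with the pin measured home (lift about 0) in the adjacent green-side hole, the tool is clear and touching nothing, and free-air force at the wrist peaked at 117 N (limit 120 N) on the way there when a joint hit its stop.

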